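# Rock the ball sorter's seesaw gate and feed the batch down the other chute

### The arm

A 6-joint arm with a two-finger parallel gripper is mounted at the origin on the work surface. World frame = base frame: x ahead of the robot, y to its left, z up, the work surface at z = 0. Lengths are in m, angles in rad, forces in N, time in s.
With the tool pointing down it reaches from about 0.375 to 0.9 m from the base axis. Payload 3.1 kg.
Tool frame: the origin (TCP) lies midway between the tips of the shut fingers; the grasp point (between the pads) lies 19 mm behind it (manip.grip_point_offset is the distance from the TCP to the grasp point, in m); z points along the fingers, x is the direction in which the jaws open and shut, and the axes are right-handed (so a half turn about z gives the same grasp; the last joint's range is limited). The gripper opens to 85 mm and grips with 20 to 120 N. Pads are 22 mm wide; open, the fingers measure 114 mm over their backs; the gripper's body (76 mm by 85 mm) begins 54 mm behind the grasp point. The pads swing forward as they close: fully open they stand 13 mm farther back than shut.
Start: joints at [1.058, 0.527, 1.433, -0, 1.181, -0.178], TCP at [0.205, 0.59, 0.231] pointing down, gripper open.
Joint ranges: [-3.08, 3.08], [-0.75, 2.2], [0.22, 2.44], [-1.43, 4.57], [0, 2.65], [-2.85, 2.85]. Speed limits (rad/s): [2.79, 2.79, 3.14, 3.14, 3.14, 3.14].

### API

Orientations are given as a rotation vector (axis times angle).
In Python, from plant import manip gives the robot as it stands.
- The arm moves only by the shell command python3 -m jog 'ROWS'. ROWS is JSON, a list of rows, each a list of 3 entries, a list of its own where there are three numbers: the shift along the tool's x, y, z in units of 25 mm (1.0 is 25 mm), then the turn about the tool's z in units of 8 degrees (1.0 is 8 degrees), then the opening, from 0 (shut) to 1 (fully open). In form: [[[dx, dy, dz], turn, fingers], ...]. A call has exactly 5 rows; each row is the pose to reach, as a shift and turn from the pose commanded when the call began, along the tool's axes at that moment; what a row does not reach only later rows make up. A row lasts 1/10 s, in which the tool goes at most 50 mm and 8.59 degrees, less where a joint would pass 70% of its speed; a pose out of reach is approached as far as the arm can. A call with a gripper value outside its range is refused whole. The fingers move at their own pace and stop on an object; the grip force is fixed at half the most. Time passes only in rows, so rows that repeat a pose let the fingers close, or fill a call up. It gives the time, the measured TCP pose, the force and the opening at its end, in the units of the state.
- manip.state(): the state, without advancing time (a new reading comes with each control period).
- manip.read_camera(name): name is "scene" or "top" or "wrist"; returns a dict with "img" (420x560x3 uint8, blue, green, red), "intrinsics" (3x3 intrinsics, pixels), "R" (3x3) and "t" (3): a world point X has camera coordinates R X + t; the wrist camera has in their place "tool_from_camera" (4x4, takes a point from camera to tool coordinates, whose origin is the TCP and whose axes are the tool frame's). Camera axes: x right, y down, z forward; pixel columns grow to the right and rows downward; lengths in m; the calibration is good to about 2 mm. A picture is of the moment at which its call begins: read the wrist's pose just before it. There is no depth.
- manip.finish_job(): hands the job in, once; it reports no verdict.
The state is a dict: "time": time; "q": joint angles; "joint_vel": joint speeds; "effort": joint torques, N m; "eef_pos": TCP position; "tcp_rot": TCP orientation; "wrist_force": force on the tool from outside, world axes, zero at the start; "moment": the same for the moment, N m; "gripper_width": finger opening in m.
Only numpy, scipy, OpenCV 4.12 (cv2) and the standard library are available. Lean on these libraries where they do the work, as an engineer would, in place of code of your own. Each camera call takes 0.05 s, during which the arm holds its last target. There are 200 camera calls.

### The job

Switch the ball sorter over and run the waiting batch: with a fingertip, press down the raised end of the seesaw gate until it has rocked over its pivot onto the other stop, and only then push the thumb tab of the stop slide all the way across, so that all three balls roll down into the tray on the side the gate now leans to. Do not touch, pick up or carry the balls, and leave the other things on the bench where they stand; finish with the slide left open, all three balls lying in that tray and your hand clear.

Things in the scene. Friction and masses are not known exactly. Their poses are not given: they have to be found in the camera images.
- sorter: Two-way ball sorter, fixed to the bench. Origin on the bench (z = 0) under the gate's pivot; x points along the feed track, away from the robot, y to its left, z up; turned by up to 0.3 rad. T-shaped aluminium base 12 mm thick: crossbar 110 x 500 mm (500 along y), stem 130 mm wide to x = 270 mm.
- track_lip (a point): Lower end of the feed track's floor, 116 mm above the bench, at x = 22 mm, y = 0 of the sorter. The track, 30 mm wide outside, rises at 8 degrees from here to x = 180 mm, walls 14 mm above its floor. Balls leaving the lip drop into the middle of the gate's trough, roll to its low end, and run down the fixed side chute there (y = 90 to 152 mm, up to 90 mm high) into that side's tray.
- head_top (a point): Top of the black gauging head at the upper end of the feed track: a fixed housing 85 x 100 mm, from x = 175 to 260 mm of the sorter, this point 170 mm above the bench.
- gate (a joint): Tilt of the seesaw gate, rad: a steel trough 190 mm long (sorter y), 32 mm wide, pivoted at its middle 90 mm above the bench on an axis along sorter x. Stops: +0.22 = left end (+y) down, balls run left; -0.22 = right end down. Starts on either. A weight above the pivot tips it on by itself once past level; 1 N on a tab rocks it, no latch.
- gate_weight (a point): Top of the gate's round weight, 20 mm across, on a rod standing up from the gate's middle on the robot's side; about 154 mm above the bench, sways with the gate.
- gate_tab_left (a point): Centre of the top face of the gate's left thumb tab, a flat steel plate 38 mm (sorter x) by 30 mm (sorter y), 4 mm thick, beside the trough on the robot's side at x = -36 mm, y = +70 mm of the sorter. The top is about 117 mm above the bench when this end is up, 86 mm when down; nothing stands above it.
- gate_tab_right (a point): The same for the right thumb tab, x = -36 mm, y = -70 mm of the sorter.
- stop_slide (a joint): Travel of the stop slide, m: a 3 mm steel plate with a window, standing across the feed track at x = 65 mm of the sorter. 0 to 0.003 at the start: it holds the balls back. It slides towards the sorter's +y; at its end stop, 0.035, the window stands in the track and the balls roll out. About 1 N of friction; stays where it is left.
- slide_tab (a point): On the outer face (facing sorter -y) of the slide's thumb tab: upright steel plate, 30 mm along sorter x, 4 mm thick, 112 to 172 mm above the bench, on the slide's right end (y = -62 mm of the sorter when shut). This point is 157 mm above the bench, mid-width. Push it towards sorter +y; the space on its -y side is free down to 75 mm above the bench.
- ball1: Steel bearing ball, 20 mm diameter, 33 g; origin at its centre. The lowest in the feed track, resting against the stop slide at the start.
- ball2: The same, second in the feed track.
- ball3: The same, third in the feed track.
- tray_left (a point): Middle of the inner floor (17.5 mm above the bench) of the left tray: open black tray, inside 88 mm (sorter x) by 82 mm (sorter y), side walls up to 46 mm above the bench, outer end wall 70 mm, at y = +200 mm of the sorter.
- tray_right (a point): The same for the right tray, at y = -200 mm of the sorter.
- ring_gauge: Bystander: steel ring 56 mm across, 16 mm high, lying near the sorter on the robot's side. Origin under its centre.
- test_disc: Bystander: steel disc 50 mm across, 10 mm high, lying near the sorter on the robot's side. Origin under its centre.
- lens: Bystander: black camera lens 42 mm across, 50 mm high, standing right of the sorter's feed track. Origin under its centre.
- oil_jar: Bystander: glass jar with a lid, 52 mm across, 60 mm high, standing left of the sorter's feed track. Origin under its centre.
- caliper: Bystander: slide caliper about 170 mm long lying on the bench, far left.
- hex_driver: Bystander: screwdriver lying on the bench, far right.
- block_set: Bystander: wooden gauge block holder 100 x 70 mm, 26 mm high, far right.

How it is judged:
By the outcome, as a careful person would: the job done as asked, in the order asked, and still so for the second after the job is handed in, with the robot touching nothing.
It also fails if it takes over 42 s, if anything falls off the work surface, if the arm or the gripper's body presses on something with over 40 N, if the wrist force passes 120 N, or if a joint passes its speed limit or range.

## Working session

There is one attempt and no reset: what is moved stays moved. The work goes in short steps, Python scripts to look and compute and a shell command to move; the robot and the scene stay as the last step left them, time stands still between calls to the robot, and variables do not carry over. Pictures are saved under pics/ and viewed, about 8 in all and at most 12, crops included, and the job is handed in when it is done.

```bash
mkdir -p pics; ls; python3 - <<'E'
from plant import manip
import cv2,json,numpy as np
s=manip.state();print(s['time'],s['eef_pos'],s['tcp_rot'],s['gripper_width'])
for n in ['scene','top']:
    c=manip.read_camera(n);cv2.imwrite(f'pics/{n}0.png',c['img'])
    np.savez(f'pics/{n}0.npz',**{k:np.array(c[k]) for k in('intrinsics','R','t')})
    print(n,c['intrinsics'],c['R'],c['t'])
E
```

```text
pics
0.0 [0.20439074 0.58987492 0.2303311 ] [ 2.5588389   1.82101337 -0.00308451] 0.08503434919463915
scene [[528.73998754   0.         280.8360965 ]
 [  0.         528.73998754 213.40875154]
 [  0.           0.           1.        ]] [[-0.88665146  0.46239506 -0.00632335]
 [ 0.38566916  0.73184479 -0.5618385 ]
 [-0.25516364 -0.50059365 -0.82722277]] [ 0.54230633 -0.16289833  2.0116084 ]
top [[482.3484684    0.         290.38241502]
 [  0.         482.3484684  213.07038734]
 [  0.           0.           1.        ]] [[-1.78946273e-02 -9.99839709e-01 -5.81945247e-04]
 [-9.76133500e-01  1.75963320e-02 -2.16457293e-01]
 [ 2.16432837e-01 -3.30536634e-03 -9.76291914e-01]] [2.55008314e-04 6.19816683e-01 1.46622099e+00]
```

View pics/top0.png

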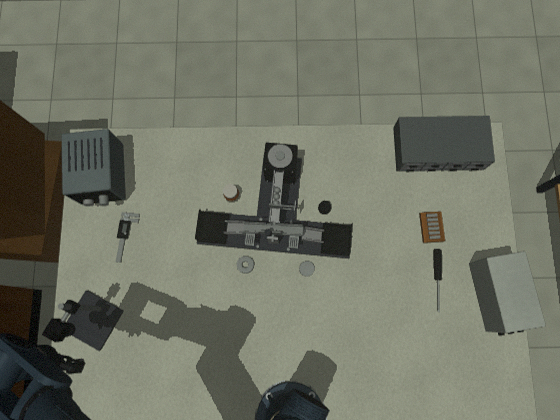

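View pics/scene0.png

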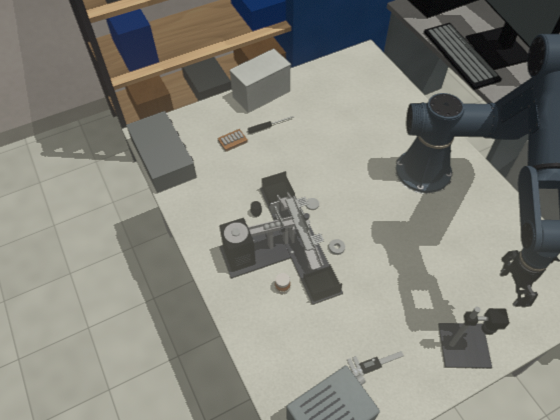

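The top view shows the sorter near (273,235), with trays at (213,226) and (337,240). I'll enlarge both views to read points accurately.

```bash
python3 - <<'E'
import cv2,numpy as np
a=cv2.imread('pics/top0.png')[135:285,185:365]; b=cv2.imread('pics/scene0.png')[165:305,215:350]
a=cv2.resize(a,(720,600),interpolation=cv2.INTER_CUBIC); cv2.imwrite('pics/topc.png',cv2.convertScaleAbs(a,alpha=1.4,beta=15))
b=cv2.resize(b,(540,560),interpolation=cv2.INTER_CUBIC); cv2.imwrite('pics/scenec.png',cv2.convertScaleAbs(b,alpha=1.4,beta=15))
E
```

```text
(no output)
```

View pics/topc.png

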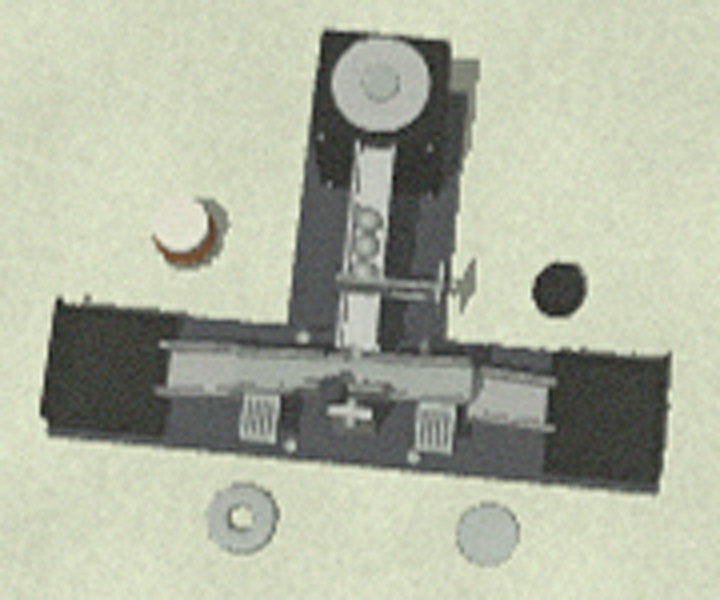

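View pics/scenec.png

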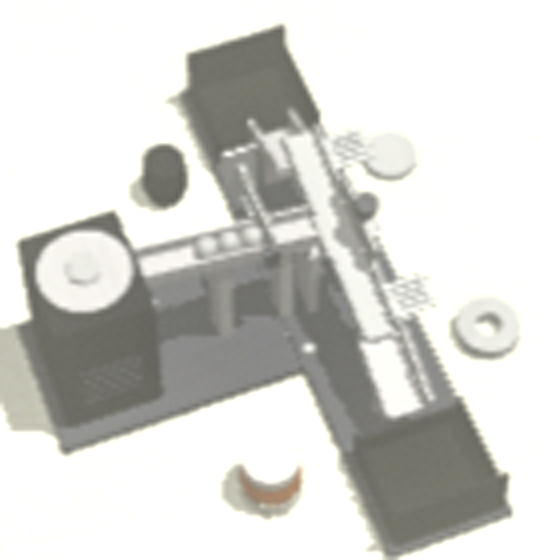

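Readings (crop px): left tab (260,418) top, (411,293) scene; right tab (434,428), (353,148); weight (348,411), (366,205); head disc (380,84), (85,270); ball row at (366,245). I'll fit the sorter pose for both gate hypotheses.

```bash
cat > h.py <<'E'
import numpy as np
from scipy.optimize import least_squares
C={n:np.load(f'pics/{n}0.npz') for n in('top','scene')}
def proj(n,X):
    c=C[n];p=c['R']@X+c['t'];p=c['intrinsics']@p;return p[:2]/p[2]
def W(p,L):
    c,s=np.cos(p[2]),np.sin(p[2]);return np.array([p[0]+c*L[0]-s*L[1],p[1]+s*L[0]+c*L[1],L[2]])
E
python3 - <<'E'
from h import *
o={'top':(185,135),'scene':(215,165)}
obs=[('top','tl',260,418),('top','tr',434,428),('scene','tl',411,293),('scene','tr',353,148),('top','w',348,411),('scene','w',366,203),
('top','h',380,84),('scene','h',85,270),('top','slidetop',468,284),('top','lip',357,346)]
for g in(.22,-.22):
    z=lambda y:.1015-np.sign(g)*np.sign(y)*.0155
    P={'tl':(-.036,.07,z(1)),'tr':(-.036,-.07,z(-1)),'w':(-.036,-.064*np.sin(g),.150),'h':(.2175,0,.175),'slidetop':(.065,-.063,.172),'lip':(.022,0,.118)}
    f=lambda p:np.concatenate([proj(n,W(p,P[k]))-(np.array([u,v])/4+o[n]) for n,k,u,v in obs])
    r=least_squares(f,[.6,0,0],loss='soft_l1');print(g,r.x,r.cost)
    for ob,e in zip(obs,r.fun.reshape(-1,2) if 0 else f(r.x).reshape(-1,2)):print(ob[:2],e.round(1))
E
```

```text
0.22 [ 0.5625075   0.04568532 -0.12655777] 21.77061084365286
('top', 'tl') [-1.2 -0.5]
('top', 'tr') [0.2 0.2]
('scene', 'tl') [0.1 0.3]
('scene', 'tr') [-0.8 -1.3]
('top', 'w') [3.  0.7]
('scene', 'w') [ 2.6 -7.8]
('top', 'h') [-0.2 -1.4]
('scene', 'h') [-0.2 -2.4]
('top', 'slidetop') [-6.9 -0.4]
('top', 'lip') [-1.2 -0.4]
-0.22 [ 0.56148157  0.04071548 -0.10456077] 28.55649530200917
('top', 'tl') [-0.2 -1.4]
('top', 'tr') [2.1 1.7]
('scene', 'tl') [ 0.5 -6.3]
('scene', 'tr') [-1.9  2.8]
('top', 'w') [-4.4  0.2]
('scene', 'w') [ 5.3 -2.7]
('top', 'h') [-0.1 -1.3]
('scene', 'h') [-0.1 -2.5]
('top', 'slidetop') [-5.6 -0.6]
('top', 'lip') [ 0.2 -0.1]
```

The tabs and head fit with the left end down and the right tab up. The slide outlier was its shadow: the tab is really at crop (442,284), as predicted. The weight reading is ambiguous, so I'll look from close by before acting.

```bash
cat >> h.py <<'E'
from scipy.spatial.transform import Rotation as Ro
def goto(s,T,yaw=None):
    "shift (tool units) and turn for TCP to T with tool x along world angle yaw"
    R=Ro.from_rotvec(s['tcp_rot']).as_matrix();d=R.T@(np.array(T)-s['eef_pos'])/.025
    a=np.arctan2(R[1,0],R[0,0]);t=None
    if yaw is not None:
        t=-(yaw-a);t=(t+np.pi/2)%np.pi-np.pi/2;t=np.degrees(t)/8
    print('t',round(s['time'],2),'pos',s['eef_pos'].round(4),'xang',round(a,3),'F',np.round(s['wrist_force'],2),'shift',d.round(2),'turn',t and round(t,2),'q6',s['q'][5].round(2))
E
python3 - <<'E'
from plant import manip
from h import *
goto(manip.state(),[.43,.02,.33],np.pi/2-.127)
c=manip.read_camera('wrist');print(np.round(c['tool_from_camera'],3),c['intrinsics'])
E
```

```text
t 0.1 pos [0.2044 0.5899 0.2304] xang 1.237 F [ 0.7  -0.64  0.13] shift [-18.59  15.99  -3.95] turn -1.48 q6 -0.18
[[ 1.     0.     0.001 -0.   ]
 [-0.001  0.956  0.295 -0.074]
 [-0.001 -0.295  0.956 -0.142]
 [ 0.     0.     0.     1.   ]] [[317.34856651   0.         281.12521073]
 [  0.         317.34856651 210.04022709]
 [  0.           0.           1.        ]]
```

```bash
python3 -m jog '[[[-0.5,0.5,-2],0,0],[[-2,1.5,-3.5],0,0],[[-3.5,2.8,-4],0,0],[[-5,4,-4],-0.5,0],[[-6.5,5.3,-4],-1.5,0]]'; python3 -m jog '[[[-1.5,1.3,0],0,0],[[-3,2.6,0],0,0],[[-4.5,3.9,0],0,0],[[-6,5.2,0],0,0],[[-7.5,6.5,0],0,0]]'
python3 - <<'E'
from plant import manip
from h import *
goto(manip.state(),[.43,.02,.33],np.pi/2-.127)
E
```

```text
time: 0.65
eef_pos: [0.273, 0.4026, 0.3321]
tcp_rot: [2.358, 2.076, 0.003]
wrist_force: [1.3, 0.9, 0.1]
gripper_width: 0.0121
time: 1.15
eef_pos: [0.4095, 0.195, 0.3313]
tcp_rot: [-2.363, -2.07, -0.0]
wrist_force: [0.2, 0.9, -0.4]
gripper_width: -0.0002
t 1.15 pos [0.4095 0.195  0.3313] xang 1.438 F [ 0.19  0.94 -0.38] shift [-6.83  1.74  0.05] turn -0.04 q6 -1.24
```

```bash
python3 -m jog '[[[-1.7,0.4,0],0,0],[[-3.4,0.9,0],0,0],[[-5.1,1.3,0],0,0],[[-6.8,1.7,0],0,0],[[-6.8,1.7,0],0,0]]'
python3 - <<'E'
from plant import manip
from h import *
import cv2
s=manip.state();c=manip.read_camera('wrist');goto(s,[.43,.02,.33],np.pi/2-.127)
T=np.array(c['tool_from_camera']);R=Ro.from_rotvec(s['tcp_rot']).as_matrix()@T[:3,:3];t=Ro.from_rotvec(s['tcp_rot']).as_matrix()@T[:3,3]+s['eef_pos']
np.savez('pics/wrist0.npz',R=R.T,t=-R.T@t,intrinsics=c['intrinsics'])
cv2.imwrite('pics/w0.png',cv2.convertScaleAbs(cv2.resize(c['img'],(800,600),interpolation=cv2.INTER_CUBIC),alpha=1.3,beta=10))
E
```

```text
time: 1.65
eef_pos: [0.4296, 0.018, 0.3312]
tcp_rot: [2.369, 2.06, -0.001]
wrist_force: [-0.7, 1.0, 0.4]
gripper_width: 0.0002
t 1.65 pos [0.4296 0.018  0.3312] xang 1.431 F [-0.72  1.04  0.41] shift [0.08 0.01 0.05] turn -0.09 q6 -1.65
```

View pics/w0.png

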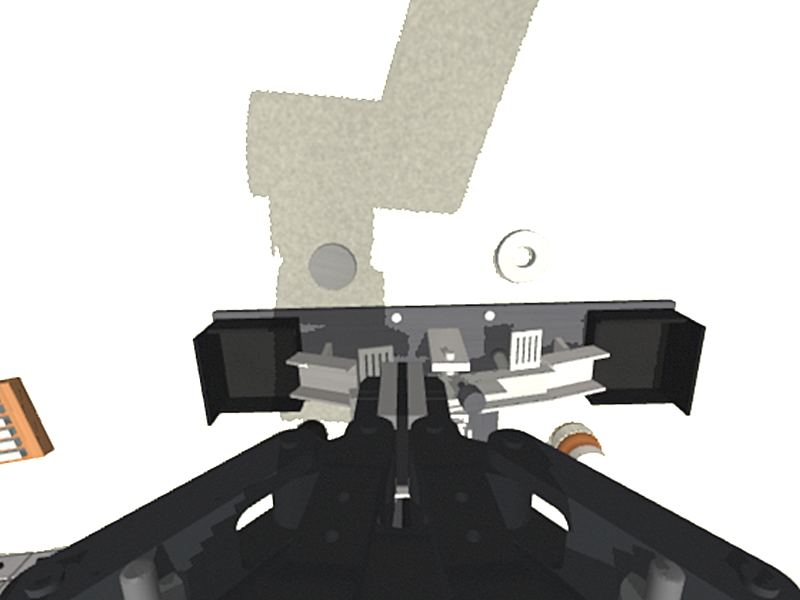

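Wrist view (image down = away from the robot, image right = world left): left tab centre (526,350), right tab centre (376,364) and looking larger, dark round weight near (472,398). I'll refit with these.

```bash
sed -i "s/('top','scene')}/('top','scene','wrist')}/" h.py; python3 - <<'E'
from h import *
o={'top':(185,135),'scene':(215,165),'wrist':(0,0)}
k={'top':4,'scene':4,'wrist':800/560}
obs=[('top','tl',260,418),('top','tr',434,428),('scene','tl',411,293),('scene','tr',353,148),
('top','h',380,84),('scene','h',85,270),('top','slidetop',442,284),('top','lip',357,346),
('wrist','tl',526,350),('wrist','tr',376,364),('wrist','bl',677,303),('wrist','br',216,312),('wrist','tl1',541,329),('wrist','tl2',511,333),('wrist','tr1',391,344),('wrist','tr2',358,348)]
for g in(.22,-.22):
    z=lambda y:.1015-np.sign(g)*(y)/.07*.0155
    P={'tl':(-.036,.07,z(.07)),'tr':(-.036,-.07,z(-.07)),'h':(.2175,0,.175),'slidetop':(.065,-.064,.172),'lip':(.022,0,.118),'bl':(-.055,.25,.012),'br':(-.055,-.25,.012),
    'tl1':(-.055,.085,z(.085)),'tl2':(-.055,.055,z(.055)),'tr1':(-.055,-.055,z(-.055)),'tr2':(-.055,-.085,z(-.085))}
    f=lambda p:np.concatenate([proj(n,W(p,P[q]))-(np.array([u,v])/k[n]+o[n]) for n,q,u,v in obs])
    r=least_squares(f,[.6,0,0],loss='soft_l1');print(g,r.x,r.cost)
    for ob,e in zip(obs,f(r.x).reshape(-1,2)):print(ob[:2],e.round(1),end=';')
    for w in(.014,-.014):print('\nweight',w,[(n,((proj(n,W(r.x,(-.036,w,.150)))-o[n])*k[n]).round()) for n in k])
E
```

```text
0.22 [ 0.56521934  0.04544866 -0.12246453] 17.931188923384447
('top', 'tl') [-1.1 -1.3];('top', 'tr') [ 0.3 -0.7];('scene', 'tl') [-0.6  0.5];('scene', 'tr') [-1.6 -1. ];('top', 'h') [-0.4 -2.3];('scene', 'h') [-0.9 -1.9];('top', 'slidetop') [-0.1 -1.3];('top', 'lip') [-1.2 -1.3];('wrist', 'tl') [ 0.6 -0.5];('wrist', 'tr') [-1.8  1.5];('wrist', 'bl') [ 1.4 -0.3];('wrist', 'br') [-3.5 -1.5];('wrist', 'tl1') [ 1.9 -0.3];('wrist', 'tl2') [ 1.2 -0.9];('wrist', 'tr1') [-0.4 -0. ];('wrist', 'tr2') [-2.4 -0.3];
weight 0.014 [('top', array([323., 406.])), ('scene', array([386., 199.])), ('wrist', array([477., 383.]))]

weight -0.014 [('top', array([361., 410.])), ('scene', array([373., 173.])), ('wrist', array([442., 383.]))]
-0.22 [ 0.56229991  0.04370934 -0.09681899] 83.87289925694424
('top', 'tl') [-1.1 -1.4];('top', 'tr') [1.2 1.2];('scene', 'tl') [ 0.8 -5.6];('scene', 'tr') [-1.9  3.5];('top', 'h') [-1.6 -1.5];('scene', 'h') [ 0.3 -1.3];('top', 'slidetop') [ 0. -1.];('top', 'lip') [-0.8 -0.3];('wrist', 'tl') [5.1 6.3];('wrist', 'tr') [-2.6 -9.3];('wrist', 'bl') [ 0. -6.];('wrist', 'br') [-5.4  0.9];('wrist', 'tl1') [8.6 7.2];('wrist', 'tl2') [3.1 3.3];('wrist', 'tr1') [-2.6 -8.2];('wrist', 'tr2') [ -2.1 -11.9];
weight 0.014 [('top', array([327., 411.])), ('scene', array([388., 195.])), ('wrist', array([474., 379.]))]

weight -0.014 [('top', array([364., 414.])), ('scene', array([374., 169.])), ('wrist', array([438., 381.]))]
```

The left end is clearly down (cost 18 against 84), so the right tab is up and must be pressed. The balls will then run right.

```bash
python3 - <<'E'
from plant import manip
from h import *
p=(.5645,.0455,-.122);s=manip.state()
goto(s,W(p,(-.039,-.072,.16)),np.pi/2+p[2]); print(W(p,(-.039,-.072,.16)))
E
```

```text
t 1.7 pos [0.4289 0.0204 0.3311] xang 1.433 F [0.   0.59 0.06] shift [-1.16  3.72  6.84] turn -0.12 q6 -1.65
[ 0.51702765 -0.02121863  0.16      ]
```

```bash
python3 -m jog '[[[-0.6,1.5,1],-0.1,0],[[-1.2,2.8,2.4],-0.1,0],[[-1.2,3.7,4],-0.1,0],[[-1.2,3.7,5.5],-0.1,0],[[-1.2,3.7,6.8],-0.1,0]]'; python3 -m jog '[[[0,0,0],0,0],[[0,0,0],0,0],[[0,0,0],0,0],[[0,0,0.3],0,0],[[0,0,0.3],0,0]]'
python3 - <<'E'
from plant import manip
from h import *
import cv2
p=(.5645,.0455,-.122);s=manip.state();goto(s,W(p,(-.039,-.072,.09)),np.pi/2+p[2])
a=manip.read_camera('wrist')['img'];b=manip.read_camera('scene')['img'][165:305,215:350]
im=np.hstack([a[120:400,150:410],cv2.resize(b,(270,280),interpolation=cv2.INTER_CUBIC)])
cv2.imwrite('pics/a1.png',cv2.convertScaleAbs(cv2.resize(im,None,fx=1.5,fy=1.5),alpha=1.2,beta=10))
E
```

```text
time: 2.2
eef_pos: [0.5162, -0.0178, 0.159]
tcp_rot: [-2.346, -2.086, 0.001]
wrist_force: [0.8, -0.5, -0.9]
gripper_width: 0.0003
time: 2.7
eef_pos: [0.5166, -0.0192, 0.1544]
tcp_rot: [2.348, 2.086, 0.001]
wrist_force: [-0.1, -0.2, 0.0]
gripper_width: -0.0004
t 2.7 pos [ 0.5166 -0.0192  0.1544] xang 1.453 F [-0.07 -0.17  0.04] shift [-0.08  0.02  2.58] turn 0.03 q6 -1.71
```

View pics/a1.png

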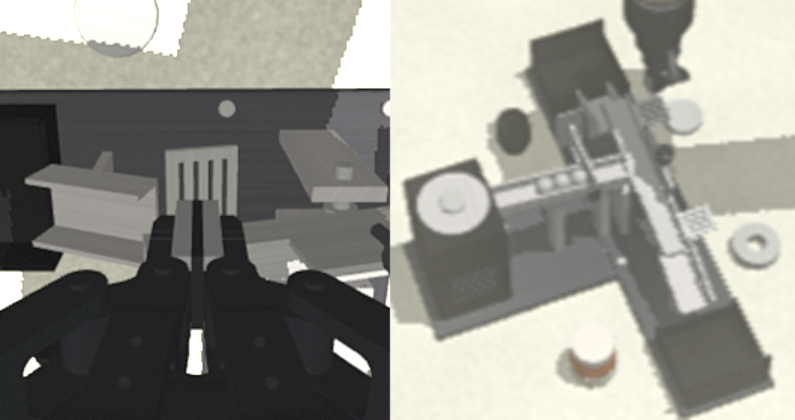

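The tip stands over the raised right tab (tab spans x 165–239, tip at (197,200)) and the balls are still at the stop. Pressing down now.

```bash
python3 -m jog '[[[0,0,0.4],0,0],[[0,0,0.8],0,0],[[0,0,1.1],0,0],[[0,0,1.3],0,0],[[0,0,1.5],0,0]]'; python3 -m jog '[[[0,0,0.2],0,0],[[0,0,0.4],0,0],[[0,0,0.6],0,0],[[0,0,0.8],0,0],[[0,0,1.0],0,0]]'; python3 -m jog '[[[0,0,0],0,0],[[0,0,0],0,0],[[0,0,-0.4],0,0],[[0,0,-1],0,0],[[0,0,-2],0,0]]'; python3 -m jog '[[[0,0,-1],0,0],[[0,-0.5,-2.5],0,0],[[0,-1,-3],0,0],[[0,-1,-3],0,0],[[0,-1,-3],0,0]]'
python3 - <<'E'
from plant import manip
from h import *
import cv2
p=(.5645,.0455,-.122);s=manip.state();goto(s,W(p,(.065,-.062-.045,.25)),np.pi/2+p[2])
a=manip.read_camera('wrist')['img'];b=manip.read_camera('scene')['img'][165:305,215:350]
im=np.hstack([a[120:400,150:410],cv2.resize(b,(270,280),interpolation=cv2.INTER_CUBIC)])
cv2.imwrite('pics/a2.png',cv2.convertScaleAbs(cv2.resize(im,None,fx=1.5,fy=1.5),alpha=1.2,beta=10))
E
```

```text
time: 3.3
eef_pos: [0.5162, -0.0193, 0.1154]
tcp_rot: [-2.349, -2.085, 0.001]
wrist_force: [-0.4, 0.3, 1.4]
gripper_width: 0.0004
time: 3.8
eef_pos: [0.5165, -0.0193, 0.0909]
tcp_rot: [2.349, 2.086, 0.0]
wrist_force: [1.2, 0.6, 0.0]
gripper_width: -0.0
time: 4.3
eef_pos: [0.5156, -0.0191, 0.1416]
tcp_rot: [-2.348, -2.085, 0.002]
wrist_force: [-0.6, -0.0, -0.2]
gripper_width: -0.0003
time: 4.8
eef_pos: [0.4918, -0.0163, 0.2168]
tcp_rot: [2.348, 2.085, 0.001]
wrist_force: [0.5, -0.1, 0.1]
gripper_width: 0.0001
t 4.8 pos [ 0.4918 -0.0163  0.2168] xang 1.452 F [ 0.52 -0.11  0.1 ] shift [-1.49  5.18 -1.32] turn 0.02 q6 -1.71
```

View pics/a2.png

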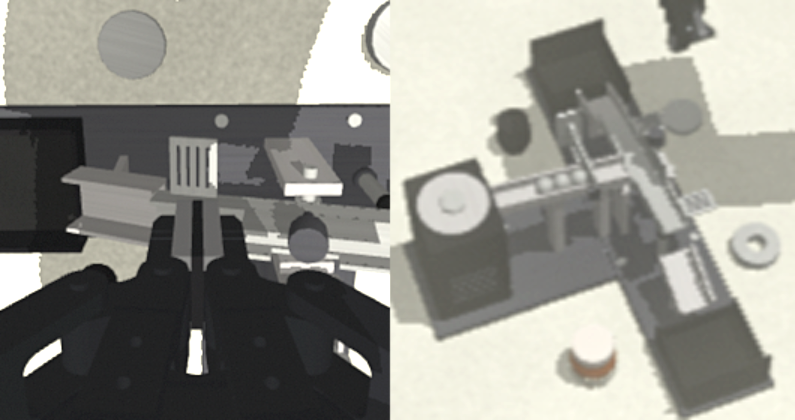

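The gate has rocked: the weight is now at (308,238), the right tab is down, and there is a gap at the left end. Peak force was tiny. Next I go to the slide tab's outer side.

```bash
python3 -m jog '[[[-0.5,0.5,-1.3],0,0],[[-1,2,-1.3],0,0],[[-1.5,3.5,-1.3],0,0],[[-1.5,5.2,-1.3],0,0],[[-1.5,5.2,-1.3],0,0]]'; python3 -m jog '[[[0,0,0.8],0,0],[[0,0,1.6],0,0],[[0,0,2.4],0,0],[[0,0,3.2],0,0],[[0,0,4],0,0]]'
python3 - <<'E'
from plant import manip
from h import *
import cv2
p=(.5645,.0455,-.122);s=manip.state();goto(s,W(p,(.065,-.062-.015,.148)),np.pi/2+p[2])
a=manip.read_camera('wrist')['img'];b=manip.read_camera('scene')['img'][165:305,215:350]
im=np.hstack([a[120:400,150:410],cv2.resize(b,(270,280),interpolation=cv2.INTER_CUBIC)])
cv2.imwrite('pics/a3.png',cv2.convertScaleAbs(cv2.resize(im,None,fx=1.5,fy=1.5),alpha=1.2,beta=10))
E
```

```text
time: 5.4
eef_pos: [0.6215, -0.0708, 0.2468]
tcp_rot: [2.348, 2.083, 0.003]
wrist_force: [-0.2, -0.3, 0.3]
gripper_width: -0.0
time: 5.9
eef_pos: [0.6152, -0.0685, 0.1464]
tcp_rot: [-2.347, -2.084, 0.003]
wrist_force: [0.2, -0.2, -0.5]
gripper_width: 0.0001
t 5.9 pos [ 0.6152 -0.0685  0.1464] xang 1.452 F [ 0.23 -0.23 -0.48] shift [ 1.2   0.04 -0.06] turn 0.03 q6 -1.74
```

View pics/a3.png

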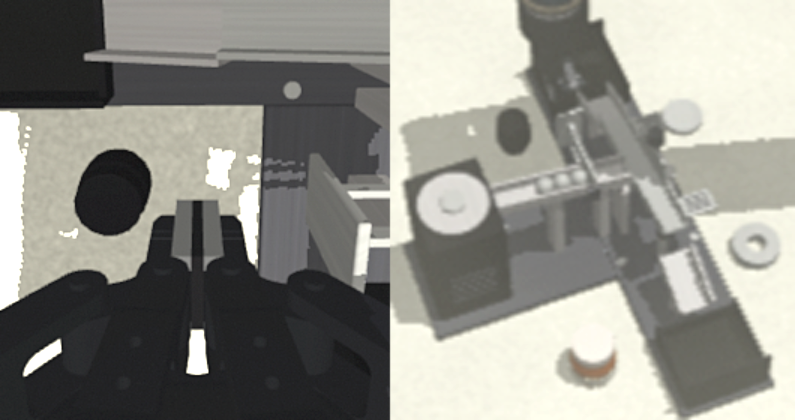

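The finger is right of the tab (outer face from (310,155) to the top edge at (367,222–290)). The lens is clear below at (113,190). Checking lateral alignment.

```bash
python3 - <<'E'
import numpy as np
T=np.array([[1,0,.001,0],[-.001,.956,.295,-.074],[-.001,-.295,.956,-.142],[0,0,0,1]])
K=np.array([[317.35,0,281.1],[0,317.35,210],[0,0,1]])
for u,v,z in[(367,222,-.026),(367,290,-.026),(367,256,-.026),(310,155,.034),(310,190,.034),(197,200,0)]:
    d=T[:3,:3]@np.linalg.inv(K)@[150+u/1.5,120+v/1.5,1];print((T[:3,3]+d*(z-T[2,3])/d[2]).round(4))
E
```

```text
[ 0.0462 -0.0136 -0.026 ]
[ 0.0484  0.0078 -0.026 ]
[ 0.0473 -0.0032 -0.026 ]
[ 0.0446 -0.0115  0.034 ]
[0.0457 0.0034 0.034 ]
[ 0.0003 -0.008   0.    ]
```

Tab centre is ~3 mm toward the robot and its face 46 mm away, agreeing with the fit. Pushing.

```bash
python3 -m jog '[[[0.4,-0.1,0],0,0],[[0.7,-0.1,0],0,0],[[0.95,-0.1,0],0,0],[[1.15,-0.1,0],0,0],[[1.35,-0.1,0],0,0]]'; python3 -m jog '[[[0.2,0,0],0,0],[[0.4,0,0],0,0],[[0.6,0,0],0,0],[[0.8,0,0],0,0],[[1.0,0,0],0,0]]';  python3 -m jog '[[[0.1,0,0],0,0],[[0.2,0,0],0,0],[[0.3,0,0],0,0],[[0.3,0,0],0,0],[[0.3,0,0],0,0]]'
```

```text
time: 6.5
eef_pos: [0.6183, -0.0347, 0.1496]
tcp_rot: [2.347, 2.086, 0.001]
wrist_force: [-1.0, -1.0, 1.1]
gripper_width: 0.0002
time: 7.0
eef_pos: [0.6208, -0.01, 0.1487]
tcp_rot: [2.349, 2.086, -0.0]
wrist_force: [0.7, 0.4, 1.0]
gripper_width: -0.0003
time: 7.5
eef_pos: [0.6215, -0.0036, 0.1488]
tcp_rot: [2.348, 2.086, -0.002]
wrist_force: [-0.0, -3.4, 0.8]
gripper_width: -0.0001
```

```bash
python3 -m jog '[[[0.04,0,0],0,0],[[0.08,0,0],0,0],[[0.12,0,0],0,0],[[0.12,0,0],0,0],[[0.12,0,0],0,0]]'
python3 - <<'E'
from plant import manip
from h import *
import cv2
a=manip.read_camera('wrist')['img'];b=manip.read_camera('scene')['img'][165:305,215:350]
im=np.hstack([a[120:400,150:410],cv2.resize(b,(270,280),interpolation=cv2.INTER_CUBIC)])
cv2.imwrite('pics/a4.png',cv2.convertScaleAbs(cv2.resize(im,None,fx=1.5,fy=1.5),alpha=1.2,beta=10))
E
```

```text
time: 8.0
eef_pos: [0.6216, -0.0034, 0.1488]
tcp_rot: [2.346, 2.084, -0.007]
wrist_force: [-2.3, -11.0, 0.7]
gripper_width: 0.0
```

View pics/a4.png

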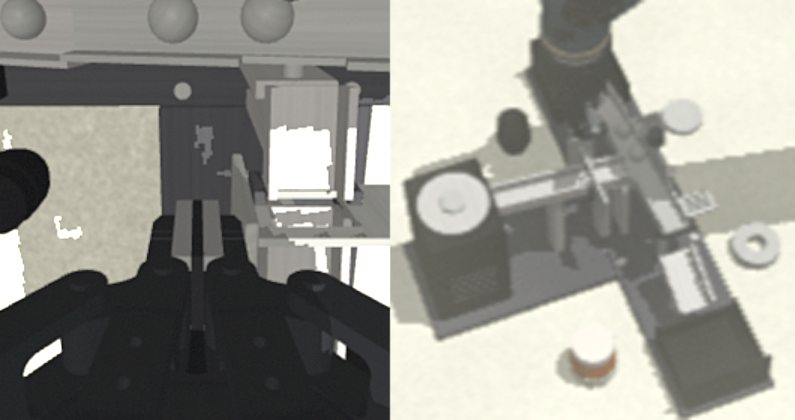

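The slide is at its end stop (force 11 N, no further motion) and all three balls are rolling right down the trough at (22,15), (172,15) and (267,15). I'll back off, lift clear, and check.

```bash
python3 -m jog '[[[-0.4,0,0],0,0],[[-0.8,0,0],0,0],[[-1.2,0,0],0,0],[[-1.6,0,0],0,0],[[-1.6,0,-1],0,0]]'; python3 -m jog '[[[0,0,-2],0,0],[[0,0,-4],0,0],[[0,-1.5,-5],0,0],[[0,-3,-5],0,0],[[0,-4.5,-5],0,0]]'; python3 -m jog '[[[2,-1,0],0,0],[[4,-2,0],0,0],[[6,-3,0],0,0],[[8,-3,0],0,0],[[10,-3,0],0,0]]'; python3 -m jog '[[[0,0,0],0,0],[[0,0,0],0,0],[[0,0,0],0,0],[[0,0,0],0,0],[[0,0,0],0,0]]'
python3 - <<'E'
from plant import manip
from h import *
import cv2
a=manip.read_camera('top')['img'][195:285,185:365];b=manip.read_camera('scene')['img'][165:305,215:350]
a=cv2.resize(a,(720,360),interpolation=cv2.INTER_CUBIC);b=cv2.resize(b[:70],(720,373),interpolation=cv2.INTER_CUBIC)
cv2.imwrite('pics/a5.png',cv2.convertScaleAbs(np.vstack([a,b])[:600],alpha=1.8,beta=25))
E
```

```text
time: 8.6
eef_pos: [0.6145, -0.0405, 0.1707]
tcp_rot: [-2.346, -2.08, 0.007]
wrist_force: [-0.4, 0.3, -0.9]
gripper_width: 0.0003
time: 9.1
eef_pos: [0.5048, -0.0264, 0.2999]
tcp_rot: [2.348, 2.084, 0.003]
wrist_force: [0.4, 0.0, -1.2]
gripper_width: -0.0
time: 9.6
eef_pos: [0.4579, 0.2162, 0.2992]
tcp_rot: [-2.349, -2.085, -0.0]
wrist_force: [2.0, -1.2, 0.8]
gripper_width: -0.0002
time: 10.1
eef_pos: [0.4594, 0.2133, 0.2987]
tcp_rot: [-2.352, -2.083, 0.0]
wrist_force: [-0.5, 0.3, 0.7]
gripper_width: 0.0001
```

View pics/a5.png

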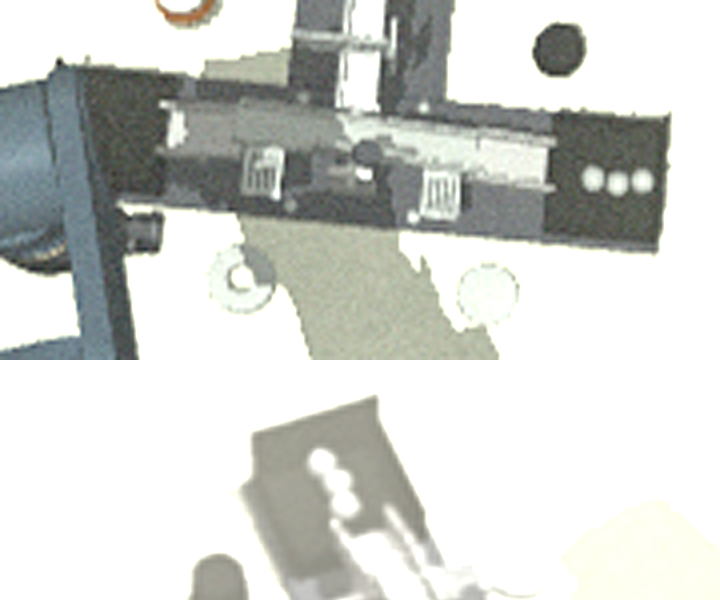

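All three balls lie in the right tray at (594,180), (618,182) and (642,181). The slide is open, the ring, disc and lens are where they were, and the hand is clear.

```bash
python3 -m jog '[[[0,0,0],0,0],[[0,0,0],0,0],[[0,0,0],0,0],[[0,0,0],0,0],[[0,0,0],0,0]]'; python3 -c "
from plant import manip
print(manip.finish_job())"
```

```text
time: 10.7
eef_pos: [0.4591, 0.2147, 0.2987]
tcp_rot: [2.349, 2.086, -0.0]
wrist_force: [1.0, 0.2, 0.5]
gripper_width: 0.0002
the job is handed in; nothing more can be done
None
```

The batch is run: all three balls are in the right tray, and the job was handed in at about 10.7 s of the 42 s allowed.

The gate started with its left end down, so I pressed the raised right tab until it rocked over. I confirmed that by camera before touching the slide. I then pushed the slide tab to its end stop, where the force rose to about 11 N with no further motion.

- **Final state:** the last pictures showed the three balls lying in the right tray and the slide still open. The gate leaned right and the hand was well clear.
- **Bystanders:** the ring, disc, lens and jar showed no visible movement. The last pictures did not cover the caliper, screwdriver and block holder, but the arm never went low near them.
- **Disagreements:** two first-look readings disagreed with the pose fit. A shadow had been taken for the slide tab and a bracket for the gate weight. The close wrist view settled which end was down.

No check failed.

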